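# Open the push-and-turn cap of the plant-food jug

## Task

Open the jug of plant food: push its child-resistant cap down against the spring until it meets the firm stop, turn it anticlockwise while you keep it pushed down, and lift it off. Use only as much force as the spring needs, since a hard shove cracks the neck. Set the cap down flat, open side down, in the terracotta saucer without dropping it, let go, and leave the ornaments beside the work where they stand.

Things in the scene. Friction and masses are not known exactly. Their poses are not given: they have to be found in the camera images.
- jug: Grey plastic jug, 86 mm across, in a square wooden caddy (112 x 112 x 40 mm) fixed to the table: it neither lifts nor turns. Origin: centre of the caddy's underside, on the neck's axis; z up. A handle loop on its +x side reaches 70 mm out and 96 mm high. The shoulder ends 108 mm high; the neck's top is 151 mm high at most.
- cap: White ribbed round cap, 57 mm across the ribs, 35 mm high, about 90 g, on the jug's neck. Origin: centre of its open underside, z up to its closed top. Two lugs inside, along its x axis, lock it: locked, its x axis is parallel to the jug's x axis (within 7 degrees of play) and it neither lifts nor turns.
- cap_top (a point): Centre of the cap's closed top, 35 mm above its underside. A spring pushes the cap up with 4 to 9 N at rest and 10 N at the bottom (0.4 N per mm). Pushed straight down, it meets a firm stop after 4 to 14 mm, which differs from jug to jug and cannot be seen. Only within the last 1.5 mm above that stop can it turn.
- neck_seat (a point): On the neck's axis, 126 mm above the jug's origin: where the locked cap's underside rests. The neck bears 22 N from the cap, pushes from all its parts added up (spring, stop, ledge, teeth, sides); against the firm stop or the lock's teeth the force climbs steeply, over 10 N in half a millimetre.
- neck_gap (a point): Middle of one of the two opposite gaps in the neck's ledge, 17 mm from the axis, under the cap, 56 degrees anticlockwise (from above) of the jug's x axis. With the cap's x axis turned to it, anticlockwise from locked and kept pushed down (47 to 65 degrees is good), the cap lifts straight off, the spring helping. Clockwise is blocked.
- saucer: Loose round terracotta plant saucer, 156 mm in diameter over the rim, 16 mm high, inner floor 130 mm across and 5 mm above the table, 0.4 kg. Origin: centre of its underside.
- hare: Bystander: dark sitting hare figure, 36 x 50 x 102 mm; origin at the centre of its underside.
- votive_dark: Bystander: dark round votive pot, 60 mm across, 44 mm high; origin at the centre of its underside.
- house_white: Bystander: white ceramic house, 45 x 52 x 110 mm; origin at the centre of its underside.
Not all that is in view belongs to the job. What is meant by the cap is not green or turquoise, and is the smaller of those in its own colour.

How it is judged (in metres and radians):
On the way, in this order (a step that is already met when the one before it is completed fails the run):
1. the cap, pushed down, is turned more than 30 degrees out of its locked position while still on the neck (angle between the x axis of cap and the x axis of jug, either way round above 0.524 rad and z of cap in the frame of jug below 0.128 m and horizontal distance between cap and jug below 0.006 m), for 0.05 s.
2. the cap is lifted clear of the neck (its underside over 160 mm above the table) upright (height (world z) of cap above 0.16 m and angle between cap's own z axis and vertical below 0.5 rad), for 0.05 s.
At the end, for the whole second after the job is handed in: The cap stands open side down, flat (within about 4 degrees) on the inner floor of the saucer, at rest and let go: centre within 45 mm of the saucer's centre, underside less than 9 mm above the saucer's underside; the saucer stands flat on the table (horizontal distance between cap and saucer below 0.045 m and z of cap in the frame of saucer below 0.009 m and angle between each of cap, saucer's own z axis and vertical below 0.08 rad and height (world z) of saucer below 0.005 m and linear speed of cap below 0.02 m/s and contact force between cap and the fingers below 0.1 N); the robot touches nothing.
It fails at once if the cap loads the jug with more than 22 N (contact force between cap and jug above 22 N).
It fails at once if the cap falls or flies free of the fingers (faster than 0.6 m/s) (linear speed of cap above 0.6 m/s and contact force between cap and the fingers below 0.2 N).
It fails at once if the arm presses on the jug itself with more than 20 N (contact force between jug and the arm above 20 N).
It fails at once if the hare, the votive pot or the little house is shifted more than 20 mm or knocked over (distance of any of hare, votive_dark, house_white from where it was at the start of the episode above 0.02 m or angle between any of hare, votive_dark, house_white's own z axis and vertical above 0.3 rad).
It also fails if it takes over 61 s, if anything falls off the work surface, if the arm or the gripper's body presses on something with over 40 N, if the wrist force passes 120 N, or if a joint passes its speed limit or range.

## Robot

A 7-joint arm with a two-finger parallel gripper is mounted at the origin on a cart in front of the work surface, level with it; the furniture and walls round the work are solid. World frame = base frame: x ahead of the robot, y to its left, z up, the work surface at z = 0. Lengths are in mm, angles in rad, forces in N, time in s.
With the tool pointing down it reaches from about 350 to 900 mm from the base axis. Payload 7.2 kg.
Tool frame: the origin (TCP) lies midway between the tips of the shut fingers; the grasp point (between the pads) lies 19 mm behind it (manip.pinch_z is the distance from the TCP to the grasp point, in mm); z points along the fingers, y is the line along which they close (so a half turn about z gives the same grasp; the last joint's range is limited). The gripper opens to 85 mm and grips with 20 to 120 N. Pads are 22 mm wide; open, the fingers measure 114 mm over their backs; the gripper's body (76 mm by 85 mm) begins 54 mm behind the grasp point. The pads swing forward as they close: fully open they stand 13 mm farther back than shut.
Start: joints at [1.273, 0.411, -0.013, 1.596, 0.006, 1.134, -0.082], TCP at [142.352, -608.576, 231.297] pointing down, gripper open.
Joint ranges: [-2.95, 2.95], [-0.29, 1.99], [-1.47, 1.44], [0.14, 2.54], [-1.03, 4.17], [0.13, 1.85], [-2.86, 2.86]. Speed limits (rad/s): [2.39, 2.39, 3.01, 3.01, 3.14, 3.14, 3.14].

## Interface

Orientations are given as a unit quaternion [w, x, y, z].
In Python, from cell import readout, optics, job, manip gives the robot as it stands.
- The arm moves only by the tool jog_arm, never from a script. Its argument "steps" is a list of rows, each a list of 3 entries, a list of its own where there are three numbers: the shift along the world's x, y, z in units of 40 mm (1.0 is 40 mm), then the turn, a rotation vector about the world's x, y, z in units of 6 degrees (1.0 is 6 degrees), then the gripper command: -1 is shut, 1 is fully open, values between are in proportion. A call has 1 to 20 rows; each row is the pose to reach, as a shift and turn from the pose commanded when the call began; what a row does not reach only later rows make up. A row lasts 1/12 s, in which the tool goes at most 41.7 mm and 7.16 degrees, less where a joint would pass 70% of its speed; a pose out of reach is approached as far as the arm can. A call with a gripper value outside its range is refused whole. The fingers move at their own pace and stop on an object; "grip_force" is the grip in N (left out, the last holds). Time passes only in rows, so rows that repeat a pose let the fingers close. It gives the time, the measured TCP pose, the force, the opening and the grip force at its end, in the units of the state.
- readout.read_state(): the state, without advancing time (a new reading comes with each control period).
- optics.get_image(name): name is "scene" or "top"; returns a dict with "color" (384x512x3 uint8, blue, green, red), "fovy" (degrees; the focal length in pixels is half the picture's height over the tangent of half this angle, whatever the lens; pixels are square), "cx", "cy" (the principal point, pixels), "extrinsics" (4x4, takes a point from camera to world coordinates). Camera axes: x right, y up, looking along -z (the intrinsics and any distortion apply to the point x, -y, -z); pixel columns grow to the right and rows downward; lengths in mm; the calibration is good to about 2 mm. A picture is of the moment at which its call begins. There is no depth.
- job.finish_job(): hands the job in; it is judged then, once.
The state is a dict: "clock": time; "joint_positions": joint angles; "qd": joint speeds; "tau": joint torques, N m; "position": TCP position; "ee_rot": TCP orientation; "contact_force": force on the tool from outside, world axes, zero at the start; "wrist_torque": the same for the moment, N m; "grip_width": opening from 0.0 (shut) to 1.0 (fully open); "grasp_force": force on a finger pad.
Only numpy, scipy, OpenCV 4.12 (cv2) and the standard library are available. Lean on these libraries where they do the work, as an engineer would, in place of code of your own. Each camera call takes 0.05 s, during which the arm holds its last target. There are 200 camera calls.

## Working session

There is one attempt and no reset: what is moved stays moved. The work goes in short steps, Python scripts to look and compute and a tool call to move; the robot and the scene stay as the last step left them, time stands still between calls to the robot, and variables do not carry over. Pictures are saved under pics/ and viewed, at most 10 in all, crops included, and the job is handed in when it is done.

Besides the shell and the picture viewer there is one more tool, called after "Request:" as a command line: name --argument value ..., lists and objects as JSON in quotes. jog_arm: Moves the arm, as the interface text tells. Its arguments: {"type":"object","properties":{"steps":{"type":"array","items":{"type":"array"}},"grip_force":{"type":"number"}},"required":["steps"]}

```bash
mkdir -p pics; ls; python3 - <<'E'
from cell import readout, optics, job, manip
import cv2,numpy as np,pickle
s=readout.read_state();print(s)
d={}
for n in("scene","top"):
    im=optics.get_image(n);d[n]=im
    cv2.imwrite(f"pics/{n}0.png",im["color"]);print(n,{k:v for k,v in im.items() if k!="color"})
pickle.dump(d,open("im0.pkl","wb"))
print(manip.pinch_z)
E
```

```text
pics
{'clock': 0.0, 'joint_positions': array([ 1.27278476,  0.41191067, -0.01271302,  1.59706402,  0.00559621,
        1.13428981, -0.08220129]), 'qd': array([ 1.12937565e-03,  2.08029766e-03, -1.01124403e-03, -1.49883874e-03,
        8.99471953e-04, -3.98768714e-04,  9.92007393e-05]), 'tau': array([ 1.87820149e-05, -6.00626850e+01,  6.81762043e-01, -2.99408305e+01,
        1.37233513e-02,  1.07661067e-02,  3.67564189e-05]), 'position': array([ 142.21704345, -608.08683505,  230.43817757]), 'ee_rot': array([-8.04383558e-04,  9.93403954e-01,  1.14664361e-01, -1.49382699e-04]), 'contact_force': array([ 0.80457278,  0.35279301, -0.40454216]), 'wrist_torque': array([-0.00193045, -0.01160037, -0.05983397]), 'grasp_force': 0.0, 'grip_width': 1.0005017575601705}
scene {'fovy': 47.572167508176044, 'cx': 252.86399390496297, 'cy': 185.15397329925145, 'extrinsics': array([[ 9.79008043e-01, -8.62194286e-02,  1.84687472e-01,
         6.68022670e+02],
       [ 2.03259248e-01,  4.80256524e-01, -8.53252219e-01,
        -1.14067898e+03],
       [-1.51304449e-02,  8.72880221e-01,  4.87699896e-01,
         7.41884647e+02],
       [ 0.00000000e+00,  0.00000000e+00,  0.00000000e+00,
         1.00000000e+00]])}
top {'fovy': 42.450891506370276, 'cx': 263.51772262974083, 'cy': 187.90020798710924, 'extrinsics': array([[-5.61777879e-03,  9.92265232e-01, -1.24008671e-01,
         2.34885311e+02],
       [-9.99955955e-01, -6.50664487e-03, -6.76393130e-03,
        -6.60491149e+01],
       [-7.51849424e-03,  1.23965210e-01,  9.92258081e-01,
         1.61473440e+03],
       [ 0.00000000e+00,  0.00000000e+00,  0.00000000e+00,
         1.00000000e+00]])}
18.700000000000003
```

View pics/scene0.png

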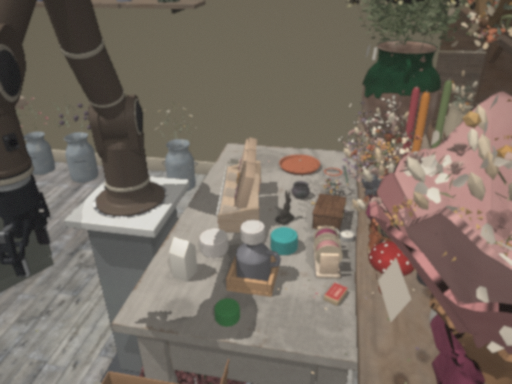

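View pics/top0.png

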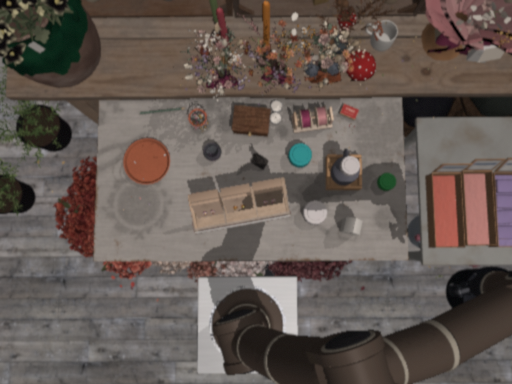

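Candidates for the cap are:
- the white one on the jug, at scene (253,232) and top (348,165)
- a larger white lid on the table, at scene (213,243) and top (315,212)
- a turquoise one, at scene (284,240) and top (300,154)
- a green one, at scene (227,312) and top (386,182)

I choose the white one on the jug. The saucer is at top (147,160). The mark at (140,207) is only a stain. Next I check the choice in a close crop.

```bash
cat > h.py <<'E'
import cv2,numpy as np
def K(im):
    f=im["color"].shape[0]/2/np.tan(np.radians(im["fovy"]/2));return f
def ray(im,u,v):
    f=K(im);E=im["extrinsics"]
    d=np.array([(u-im["cx"])/f,-(v-im["cy"])/f,-1.]);d=E[:3,:3]@d
    return E[:3,3],d/np.linalg.norm(d)
def onz(im,u,v,z):
    o,d=ray(im,u,v);return o+d*(z-o[2])/d[2]
def proj(im,P):
    f=K(im);E=im["extrinsics"];c=E[:3,:3].T@(np.asarray(P,float)-E[:3,3])
    return np.array([im["cx"]+f*c[0]/-c[2],im["cy"]-f*c[1]/-c[2]])
def tri(a,b):
    (o1,d1),(o2,d2)=a,b
    t=np.linalg.lstsq(np.c_[d1,-d2],o2-o1,rcond=None)[0]
    p,q=o1+t[0]*d1,o2+t[1]*d2
    return (p+q)/2,np.linalg.norm(p-q)
E
python3 - <<'E'
import pickle,cv2,numpy as np
d=pickle.load(open("im0.pkl","rb"))
t=d["top"]["color"][130:240,280:410];s=d["scene"]["color"][205:305,190:310]
a=cv2.resize(t,(520,440),interpolation=cv2.INTER_CUBIC)
a=cv2.resize(d["top"]["color"][138:198,315:375],(400,400),interpolation=cv2.INTER_CUBIC)
b=cv2.resize(d["scene"]["color"][215:300,210:295],(400,400),interpolation=cv2.INTER_CUBIC)
cv2.imwrite("pics/crop.png",np.clip(np.hstack([a,b])*1.3,0,255).astype(np.uint8))
from h import *
for n,(x0,y0,x1,y1) in {"top":(325,140,370,195),"scene":(235,215,275,250)}.items():
    c=d[n]["color"][y0:y1,x0:x1].astype(int)
    m=((c.min(2)>125)&(c.max(2)-c.min(2)<40)).astype(np.uint8)
    k,l,st,ce=cv2.connectedComponentsWithStats(m)
    for i in range(1,k):
        if st[i,4]>20:print(n,st[i]+[x0,y0,0,0,0],ce[i]+[x0,y0])
c=cv2.cvtColor(d["top"]["color"],cv2.COLOR_BGR2HSV)
for n,(x0,y0,x1,y1) in {"top":(115,130,180,190),"scene":(270,145,330,180)}.items():
    c=cv2.cvtColor(d[n]["color"],cv2.COLOR_BGR2HSV)[y0:y1,x0:x1]
    m=((c[...,0]<15)&(c[...,1]>120)).astype(np.uint8)
    k,l,st,ce=cv2.connectedComponentsWithStats(m);i=1+st[1:,4].argmax()
    print("saucer",n,st[i]+[x0,y0,0,0,0],ce[i]+[x0,y0],onz(d[n],*(ce[i]+[x0,y0]),12))
E
```

```text
top [338 140  14   9  70] [344.34285714 142.82857143]
top [342 156  18  19 268] [350.46268657 164.98507463]
scene [240 219  25  25 460] [251.4173913  230.09782609]
scene [266 226   9  22  64] [269.546875 235.828125]
saucer top [ 124  138   45   46 1602] [146.01061174 160.78838951] [527.77945844 331.66375293  12.        ]
saucer scene [281 156  38  17 511] [299.36986301 163.97064579] [530.2333245  326.55689053  12.        ]
```

View pics/crop.png

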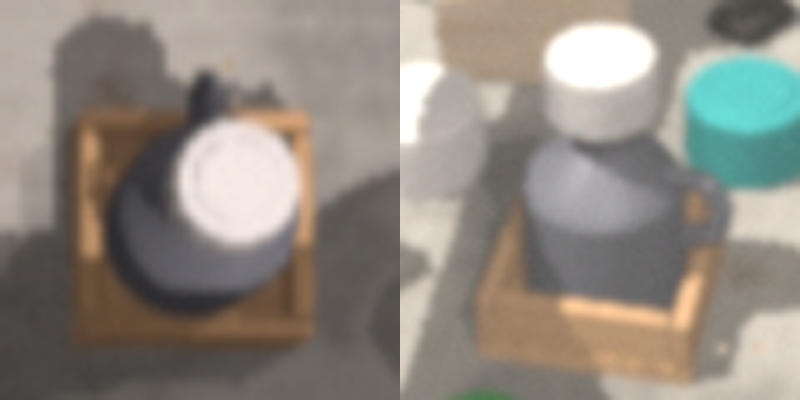

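The crop shows the white ribbed cap on the grey jug in the square caddy. The cap top is at top (350.5,165) and scene (252.5,227). The handle points up in the top view, which is world +x. The caddy edges are almost parallel to the image axes. This is the right cap.

```bash
python3 - <<'E'
import pickle,cv2,numpy as np
d=pickle.load(open("im0.pkl","rb"))
from h import *
T,S=d["top"],d["scene"]
print("captop tri",tri(ray(T,350.4,165),ray(S,252.3,226.5)),onz(T,350.4,165,161))
print("diam top px", 18.5/K(T)*1450)
# caddy rim corners by crop
q=[onz(T,315+x/6.667-.5,138+y/6.667-.5,40)[:2] for x,y in[(78,113),(312,113),(313,341),(76,342)]]
print(np.round(q,1),np.mean(q,0))
x0,y0=322,150
c=cv2.cvtColor(T["color"],cv2.COLOR_BGR2HSV)[y0:193,x0:368]
m=((c[...,0]>5)&(c[...,0]<22)&(c[...,1]>85)).astype(np.uint8)
k,l,st,ce=cv2.connectedComponentsWithStats(m)
pts=np.argwhere(m)[:,::-1].astype(np.float32)
r=cv2.minAreaRect(pts);print("rect",r, onz(T,r[0][0]+x0,r[0][1]+y0,40))
# ornaments etc
for n,(u,v) in dict(hare=(259,160),votive=(212,150),house=(352,227),lid=(316,212),tools_l=(192,205),tools_r=(288,193),turq=(300,155),box=(250,118)).items():
    print(n,np.round(onz(T,u,v,50)))
for n,(u,v) in dict(hare_top=(285,195),house=(183,243),toolend=(250,143)).items(): print(n,np.round(onz(S,u,v,100)))
E
```

```text
captop tri (array([ 485.14004371, -315.31924627,  158.30506723]), np.float64(2.2835114737684825)) [ 483.57162333 -315.16548988  161.        ]
diam top px 54.26270717301617
[[ 539.4 -258.7]
 [ 538.6 -372. ]
 [ 427.2 -369.2]
 [ 427.5 -255.3]] [ 483.17261275 -313.79676436]
rect ((21.5, 21.5), (35.0, 35.0), 90.0) [ 483.21422713 -313.13342694   40.        ]
hare [521. -41.  50.]
votive [555. 110.  50.]
house [ 304. -334.   50.]
lid [ 352. -221.   50.]
tools_l [377. 172.  50.]
tools_r [ 414. -133.   50.]
turq [ 536. -173.   50.]
box [660. -13.  50.]
hare_top [529. -58. 100.]
house [ 315. -333.  100.]
toolend [350. 290. 100.]
```

Request:
jog_arm --steps '[[[8.54,7.33,0],[0,0,0],1],[[8.54,7.33,0],[0,0,0],1],[[8.54,7.33,0],[0,0,0],1],[[8.54,7.33,0],[0,0,0],1],[[8.54,7.33,0],[0,0,0],1],[[8.54,7.33,0],[0,0,0],1],[[8.54,7.33,0],[0,0,0],1],[[8.54,7.33,0],[0,0,0],1],[[8.54,7.33,0],[0,0,0],1],[[8.54,7.33,0],[0,0,0],1],[[8.54,7.33,0],[0,0,0],1],[[8.54,7.33,0],[0,0,0],1],[[8.54,7.33,0],[0,0,0],1],[[8.54,7.33,0],[0,0,0],1],[[8.54,7.33,0],[0,0,0],1]]' --grip_force 20

```text
clock: 1.35
position: [482.7, -316.7, 231.0]
ee_rot: [0.0, 0.994, 0.114, -0.001]
contact_force: [-0.2, -0.2, 0.0]
grip_width: 0.998
grasp_force: 0.0
```

Request:
jog_arm --steps '[[[0.02,0.05,-0.5],[0,0,0],1],[[0.02,0.05,-1.0],[0,0,0],1],[[0.02,0.05,-1.5],[0,0,0],1],[[0.02,0.05,-2.0],[0,0,0],1],[[0.02,0.05,-2.3],[0,0,0],1],[[0.02,0.05,-2.55],[0,0,0],1],[[0.02,0.05,-2.55],[0,0,0],1],[[0.02,0.05,-2.55],[0,0,0],1],[[0.02,0.05,-2.55],[0,0,0],1]]'

```text
clock: 2.1
position: [485.3, -313.9, 130.3]
ee_rot: [0.001, 0.993, 0.114, 0.001]
contact_force: [0.0, 0.4, 0.3]
grip_width: 1.0
grasp_force: 0.0
```

```bash
python3 - <<'E'
from cell import optics,readout
import cv2,numpy as np
s=optics.get_image("scene")["color"];t=optics.get_image("top")["color"]
a=cv2.resize(t[138:198,315:375],(400,400),interpolation=cv2.INTER_CUBIC)
b=cv2.resize(s[195:280,210:295],(400,400),interpolation=cv2.INTER_CUBIC)
cv2.imwrite("pics/c2.png",np.clip(np.hstack([a,b])*1.4,0,255).astype(np.uint8))
s=readout.read_state();print(s["joint_positions"],s["contact_force"])
E
```

```text
[ 0.63879858  0.44568812 -0.19556755  1.81095145  0.10799658  0.89326276
 -0.9468765 ] [-0.19521855 -0.18399263 -0.16317962]
```

View pics/c2.png

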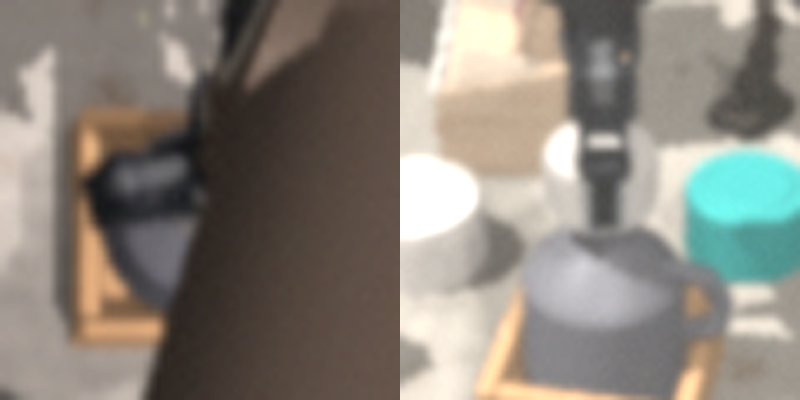

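The view shows the two fingers straddling the cap, with the near finger's tip at crop (603,215), level with the cap's lower edge and about centred on it. I close in stages with low force.

Request:
jog_arm --steps '[[[0,0,-0.05],[0,0,0],0.6],[[0,0,-0.05],[0,0,0],0.5],[[0,0,-0.05],[0,0,0],0.45],[[0,0,-0.05],[0,0,0],0.42],[[0,0,-0.05],[0,0,0],0.42]]' --grip_force 20

```text
clock: 2.62
position: [484.8, -313.4, 127.4]
ee_rot: [0.0, 0.993, 0.115, 0.0]
contact_force: [0.2, -0.4, 0.1]
grip_width: 0.715
grasp_force: 0.0
```

Request:
jog_arm --steps '[[[0,0,0],[0,0,0],0.39],[[0,0,0],[0,0,0],0.37]]'

```text
clock: 2.78
position: [484.7, -313.4, 127.3]
ee_rot: [0.0, 0.993, 0.115, -0.0]
contact_force: [-0.2, -0.5, -0.1]
grip_width: 0.683
grasp_force: 0.0
```

Request:
jog_arm --steps '[[[0,0,0],[0,0,0],0.34],[[0,0,0],[0,0,0],0.32],[[0,0,0],[0,0,0],0.3]]'

```text
clock: 3.03
position: [484.9, -314.0, 127.5]
ee_rot: [0.0, 0.993, 0.114, 0.0]
contact_force: [-0.1, -1.4, 0.2]
grip_width: 0.652
grasp_force: 1.3
```

Request:
jog_arm --steps '[[[0,0,0],[0,0,0],0.25],[[0,0,0],[0,0,0],0.2],[[0,0,0],[0,0,0],0.2]]'

```text
clock: 3.28
position: [484.9, -313.9, 127.6]
ee_rot: [0.0, 0.993, 0.114, 0.0]
contact_force: [-0.4, -3.5, 1.8]
grip_width: 0.64
grasp_force: 22.3
```

Request:
jog_arm --steps '[[[0,-0.012,0],[0,0,0],-0.2],[[0,-0.012,0],[0,0,0],-1],[[0,-0.012,0],[0,0,0],-1],[[0,-0.012,0],[0,0,0],-1]]' --grip_force 40

```text
clock: 3.62
position: [484.9, -313.9, 127.5]
ee_rot: [0.0, 0.993, 0.115, 0.0]
contact_force: [0.0, -0.8, 3.6]
grip_width: 0.635
grasp_force: 44.9
```

Request:
jog_arm --steps '[[[0,0,-0.02],[0,0,0],-1],[[0,0,-0.03],[0,0,0],-1],[[0,0,-0.03],[0,0,0],-1]]'

```text
clock: 3.87
position: [484.9, -313.9, 126.1]
ee_rot: [0.0, 0.993, 0.115, 0.0]
contact_force: [-0.7, -2.6, 4.4]
grip_width: 0.632
grasp_force: 44.9
```

Request:
jog_arm --steps '[[[0,0,-0.02],[0,0,0],-1],[[0,0,-0.04],[0,0,0],-1],[[0,0,-0.06],[0,0,0],-1],[[0,0,-0.06],[0,0,0],-1]]'

```text
clock: 4.2
position: [484.9, -313.9, 123.7]
ee_rot: [0.0, 0.993, 0.115, 0.0]
contact_force: [-0.1, -1.5, 6.0]
grip_width: 0.634
grasp_force: 44.9
```

Request:
jog_arm --steps '[[[0,0,-0.01],[0,0,0],-1],[[0,0,-0.02],[0,0,0],-1],[[0,0,-0.03],[0,0,0],-1],[[0,0,-0.03],[0,0,0],-1]]'

```text
clock: 4.53
position: [485.0, -313.9, 122.6]
ee_rot: [0.0, 0.993, 0.115, 0.0]
contact_force: [-0.5, -1.5, 5.8]
grip_width: 0.637
grasp_force: 45.0
```

Request:
jog_arm --steps '[[[0,0,-0.01],[0,0,0],-1],[[0,0,-0.02],[0,0,0],-1],[[0,0,-0.03],[0,0,0],-1],[[0,0,-0.04],[0,0,0],-1],[[0,0,-0.05],[0,0,0],-1],[[0,0,-0.05],[0,0,0],-1]]'

```text
clock: 5.03
position: [484.9, -313.9, 120.7]
ee_rot: [0.0, 0.993, 0.115, 0.0]
contact_force: [-0.0, -1.9, 5.8]
grip_width: 0.633
grasp_force: 45.0
```

Request:
jog_arm --steps '[[[0,0,-0.01],[0,0,0],-1],[[0,0,-0.02],[0,0,0],-1],[[0,0,-0.03],[0,0,0],-1],[[0,0,-0.03],[0,0,0],-1]]'

```text
clock: 5.37
position: [484.9, -313.9, 119.6]
ee_rot: [0.0, 0.993, 0.115, 0.0]
contact_force: [0.3, -1.3, 6.4]
grip_width: 0.635
grasp_force: 45.1
```

Request:
jog_arm --steps '[[[0,0,-0.01],[0,0,0],-1],[[0,0,-0.02],[0,0,0],-1],[[0,0,-0.03],[0,0,0],-1],[[0,0,-0.03],[0,0,0],-1]]'

```text
clock: 5.7
position: [484.9, -313.9, 118.4]
ee_rot: [0.0, 0.993, 0.115, 0.0]
contact_force: [-0.2, -1.6, 8.0]
grip_width: 0.634
grasp_force: 45.2
```

Request:
jog_arm --steps '[[[0,0,-0.01],[0,0,0],-1],[[0,0,-0.02],[0,0,0],-1],[[0,0,-0.02],[0,0,0],-1]]'

```text
clock: 5.95
position: [484.9, -314.0, 117.7]
ee_rot: [0.0, 0.993, 0.115, 0.0]
contact_force: [-1.4, -1.3, 7.9]
grip_width: 0.632
grasp_force: 45.2
```

Request:
jog_arm --steps '[[[0,0,-0.01],[0,0,0],-1],[[0,0,-0.02],[0,0,0],-1],[[0,0,-0.02],[0,0,0],-1]]'

```text
clock: 6.2
position: [485.0, -313.9, 116.9]
ee_rot: [0.0, 0.993, 0.115, 0.0]
contact_force: [-0.4, -0.4, 8.0]
grip_width: 0.633
grasp_force: 45.2
```

Request:
jog_arm --steps '[[[0,0,-0.01],[0,0,0],-1],[[0,0,-0.02],[0,0,0],-1],[[0,0,-0.02],[0,0,0],-1]]'

```text
clock: 6.45
position: [485.0, -313.9, 116.1]
ee_rot: [0.0, 0.993, 0.115, 0.0]
contact_force: [-0.6, -2.1, 7.6]
grip_width: 0.636
grasp_force: 45.3
```

Request:
jog_arm --steps '[[[0,0,-0.01],[0,0,0],-1],[[0,0,-0.015],[0,0,0],-1],[[0,0,-0.015],[0,0,0],-1]]'

```text
clock: 6.7
position: [485.0, -314.0, 115.6]
ee_rot: [0.0, 0.993, 0.115, 0.0]
contact_force: [-0.4, -1.5, 7.7]
grip_width: 0.633
grasp_force: 45.3
```

Request:
jog_arm --steps '[[[0,0,-0.01],[0,0,0],-1],[[0,0,-0.015],[0,0,0],-1],[[0,0,-0.015],[0,0,0],-1]]'

```text
clock: 6.95
position: [485.0, -314.0, 115.1]
ee_rot: [0.0, 0.993, 0.115, 0.0]
contact_force: [-1.8, -0.9, 9.1]
grip_width: 0.636
grasp_force: 45.4
```

Request:
jog_arm --steps '[[[0,0,-0.01],[0,0,0],-1],[[0,0,-0.01],[0,0,0],-1],[[0,0,-0.01],[0,0,0],-1]]'

```text
clock: 7.2
position: [485.0, -314.0, 115.1]
ee_rot: [0.0, 0.993, 0.115, 0.0]
contact_force: [-2.6, -0.4, 12.7]
grip_width: 0.636
grasp_force: 45.6
```

Request:
jog_arm --steps '[[[0,0,-0.01],[0,0,0],-1],[[0,0,-0.01],[0,0,0],-1],[[0,0,-0.01],[0,0,0],-1]]'

```text
clock: 7.45
position: [485.0, -314.0, 115.0]
ee_rot: [0.0, 0.993, 0.115, 0.0]
contact_force: [-2.9, 0.8, 15.6]
grip_width: 0.632
grasp_force: 45.9
```

Request:
jog_arm --steps '[[[0,0,0.02],[0,0,0],-1],[[0,0,0.02],[0,0,0.4],-1],[[0,0,0.02],[0,0,0.8],-1],[[0,0,0.02],[0,0,1.2],-1],[[0,0,0.02],[0,0,1.6],-1],[[0,0,0.02],[0,0,1.6],-1]]'

```text
clock: 7.95
position: [485.0, -313.8, 115.1]
ee_rot: [0.0, 0.98, 0.199, 0.0]
contact_force: [-1.5, 0.1, 9.5]
grip_width: 0.636
grasp_force: 45.4
```

```bash
python3 -c "
from cell import readout
s=readout.read_state();print(s['contact_force'],s['wrist_torque'],s['position'])"
```

```text
[-1.50825115  0.08010901  9.52167652] [-0.08394067  0.19436835  0.00745653] [ 485.01453928 -313.79423057  115.10188515]
```

Request:
jog_arm --steps '[[[0,0,0],[0,0,0.4],-1],[[0,0,0],[0,0,0.8],-1],[[0,0,0],[0,0,1.2],-1],[[0,0,0],[0,0,1.6],-1],[[0,0,0],[0,0,2.0],-1],[[0,0,0],[0,0,2.4],-1],[[0,0,0],[0,0,2.4],-1]]'

```text
clock: 8.53
position: [485.0, -313.7, 115.1]
ee_rot: [0.0, 0.947, 0.32, 0.0]
contact_force: [-0.9, 0.8, 9.2]
grip_width: 0.636
grasp_force: 45.4
```

```bash
python3 -c "
from cell import readout
s=readout.read_state();print(s['contact_force'],s['wrist_torque'],s['position'])"
```

```text
[-0.93772469  0.77628937  9.18928474] [-0.11955689  0.23699504  0.04016048] [ 484.99851428 -313.74599999  115.10528056]
```

Torque is small and the force is steady, so the cap turns freely. I continue the rest of the way.

Request:
jog_arm --steps '[[[0,0,0],[0,0,0.4],-1],[[0,0,0],[0,0,0.8],-1],[[0,0,0],[0,0,1.2],-1],[[0,0,0],[0,0,1.6],-1],[[0,0,0],[0,0,2.0],-1],[[0,0,0],[0,0,2.4],-1],[[0,0,0],[0,0,2.8],-1],[[0,0,0],[0,0,2.8],-1]]'

```text
clock: 9.2
position: [485.1, -313.8, 115.1]
ee_rot: [0.0, 0.891, 0.455, 0.0]
contact_force: [-1.0, -0.2, 8.9]
grip_width: 0.635
grasp_force: 45.4
```

Request:
jog_arm --steps '[[[0,0,0],[0,0,0.4],-1],[[0,0,0],[0,0,0.8],-1],[[0,0,0],[0,0,1.2],-1],[[0,0,0],[0,0,1.6],-1],[[0,0,0],[0,0,2.0],-1],[[0,0,0],[0,0,2.4],-1],[[0,0,0],[0,0,2.5],-1],[[0,0,0],[0,0,2.5],-1]]'

```text
clock: 9.87
position: [485.1, -313.8, 115.1]
ee_rot: [0.0, 0.824, 0.567, 0.0]
contact_force: [-0.8, -0.5, 10.1]
grip_width: 0.632
grasp_force: 45.3
```

```bash
python3 -c "
from cell import readout
s=readout.read_state();print(s['contact_force'],s['wrist_torque'],s['position'],s['joint_positions'])"
```

```text
[-0.7706516  -0.5345714  10.06454355] [-0.13975549  0.07337356  0.00148877] [ 485.11565149 -313.76305318  115.10034107] [ 0.80801732  0.49361033 -0.42293656  1.81096569  0.25282241  0.88958971
 -0.09670728]
```

Turned 55.9°. Now I lift gently and watch for a blocking ledge.

Request:
jog_arm --steps '[[[0,0,0.02],[0,0,0],-1],[[0,0,0.04],[0,0,0],-1],[[0,0,0.06],[0,0,0],-1],[[0,0,0.08],[0,0,0],-1],[[0,0,0.08],[0,0,0],-1]]'

```text
clock: 10.28
position: [485.1, -313.8, 118.2]
ee_rot: [0.0, 0.824, 0.566, 0.0]
contact_force: [-0.3, -1.0, 7.0]
grip_width: 0.633
grasp_force: 45.2
```

Request:
jog_arm --steps '[[[0,0,0.05],[0,0,0],-1],[[0,0,0.1],[0,0,0],-1],[[0,0,0.15],[0,0,0],-1],[[0,0,0.2],[0,0,0],-1],[[0,0,0.25],[0,0,0],-1],[[0,0,0.3],[0,0,0],-1],[[0,0,0.3],[0,0,0],-1]]'

```text
clock: 10.87
position: [484.9, -313.7, 129.9]
ee_rot: [0.0, 0.824, 0.566, 0.0]
contact_force: [0.8, -0.8, 2.7]
grip_width: 0.635
grasp_force: 44.7
```

Request:
jog_arm --steps '[[[0,0,0.1],[0,0,0],-1],[[0,0,0.2],[0,0,0],-1],[[0,0,0.35],[0,0,0],-1],[[0,0,0.55],[0,0,0],-1],[[0,0,0.8],[0,0,0],-1],[[0,0,1.1],[0,0,0],-1],[[0,0,1.5],[0,0,0],-1],[[0,0,1.9],[0,0,0],-1],[[0,0,2.3],[0,0,0],-1],[[0,0,2.6],[0,0,0],-1],[[0,0,2.6],[0,0,0],-1],[[0,0,2.6],[0,0,0],-1]]'

```text
clock: 11.87
position: [485.0, -314.0, 234.5]
ee_rot: [0.001, 0.824, 0.566, 0.0]
contact_force: [-0.4, -0.0, -1.5]
grip_width: 0.634
grasp_force: 44.4
```

```bash
python3 - <<'E'
from cell import optics,readout
import cv2,numpy as np
s=optics.get_image("scene")["color"]
cv2.imwrite("pics/c3.png",cv2.resize(np.clip(s[120:300,150:350]*1.3,0,255).astype(np.uint8),(600,540),interpolation=cv2.INTER_CUBIC))
E
```

```text
(no output)
```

View pics/c3.png

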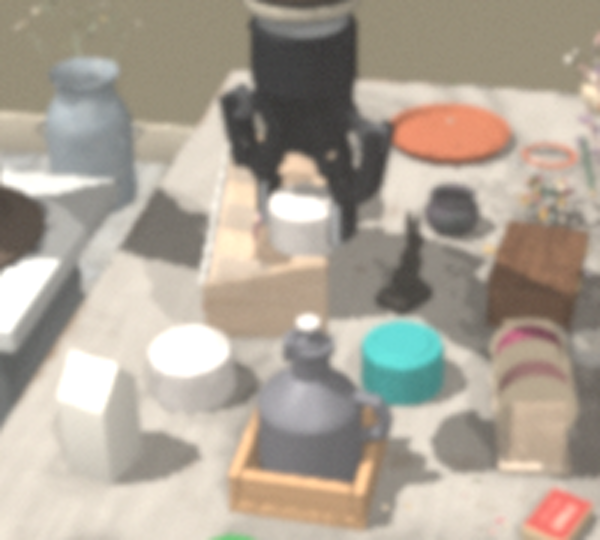

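The neck is bare and the cap hangs upright in the fingers, at crop (300,222). The hare, the dark votive pot and the white house are where they stood. Next I carry it to the saucer.

Request:
jog_arm --steps '[[[0.05,0.3,0.1],[0,0,0],-1],[[0.1,0.9,0.3],[0,0,0],-1],[[0.15,1.7,0.4],[0,0,0],-1],[[0.2,2.5,0.4],[0,0,0],-1],[[0.25,3.3,0.4],[0,0,0],-1],[[0.3,4.1,0.4],[0,0,0],-1],[[0.35,4.9,0.4],[0,0,0],-1],[[0.4,5.7,0.4],[0,0,0],-1],[[0.45,6.5,0.4],[0,0,0],-1],[[0.5,7.3,0.4],[0,0,0],-1],[[0.55,8.1,0.4],[0,0,0],-1],[[0.6,8.9,0.4],[0,0,0],-1],[[0.65,9.7,0.4],[0,0,0],-1],[[0.7,10.5,0.4],[0,0,0],-1],[[0.75,11.3,0.4],[0,0,0],-1],[[0.8,12.0,0.4],[0,0,0],-1],[[0.85,12.5,0.4],[0,0,0],-1],[[0.9,12.8,0.4],[0,0,0],-1],[[0.9,12.8,0.4],[0,0,0],-1]]'

```text
clock: 13.5
position: [519.6, 201.7, 249.2]
ee_rot: [-0.001, 0.823, 0.568, -0.0]
contact_force: [0.7, 0.0, -1.2]
grip_width: 0.633
grasp_force: 44.4
```

Request:
jog_arm --steps '[[[0.05,0.5,0],[0,0,0],-1],[[0.1,1.2,0],[0,0,0],-1],[[0.15,1.9,0],[0,0,0],-1],[[0.2,2.6,0],[0,0,0],-1],[[0.2,3.0,0],[0,0,0],-1],[[0.2,3.25,0],[0,0,0],-1],[[0.2,3.25,-0.5],[0,0,0],-1],[[0.2,3.25,-1.2],[0,0,0],-1],[[0.2,3.25,-2.0],[0,0,0],-1],[[0.2,3.25,-2.8],[0,0,0],-1],[[0.2,3.25,-3.5],[0,0,0],-1],[[0.2,3.25,-4.1],[0,0,0],-1],[[0.2,3.25,-4.5],[0,0,0],-1],[[0.2,3.25,-4.5],[0,0,0],-1],[[0.2,3.25,-4.5],[0,0,0],-1]]'

```text
clock: 14.75
position: [528.7, 326.4, 69.1]
ee_rot: [0.0, 0.825, 0.566, -0.001]
contact_force: [0.1, -0.1, -0.4]
grip_width: 0.632
grasp_force: 44.4
```

```bash
python3 - <<'E'
from cell import optics,readout
import cv2,numpy as np
s=optics.get_image("scene")["color"];t=optics.get_image("top")["color"]
a=cv2.resize(t[115:205,100:190],(400,400),interpolation=cv2.INTER_CUBIC)
b=cv2.resize(s[115:185,265:335],(400,400),interpolation=cv2.INTER_CUBIC)
cv2.imwrite("pics/c4.png",np.clip(np.hstack([a,b])*1.4,0,255).astype(np.uint8))
E
```

```text
(no output)
```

View pics/c4.png

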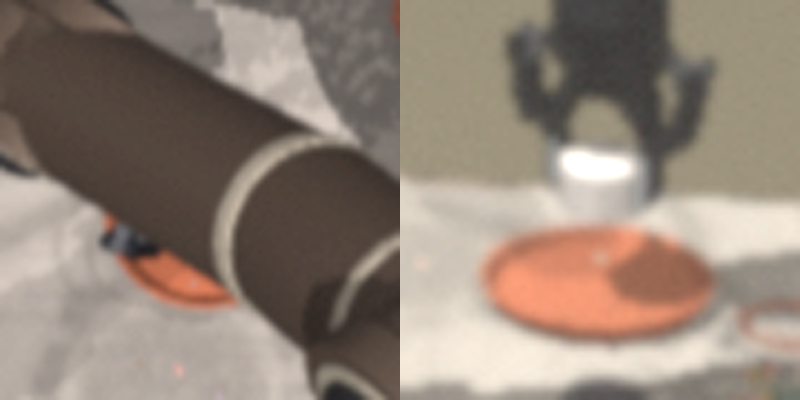

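The cap hangs upright above the saucer, at crop (600,180), with the saucer centre at (600,283). They line up, so I lower it.

Request:
jog_arm --steps '[[[0,0.06,-0.4],[0,0,0],-1],[[0,0.06,-0.8],[0,0,0],-1],[[0,0.06,-1.1],[0,0,0],-1],[[0,0.06,-1.3],[0,0,0],-1],[[0,0.06,-1.4],[0,0,0],-1],[[0,0.06,-1.45],[0,0,0],-1],[[0,0.06,-1.48],[0,0,0],-1],[[0,0.06,-1.48],[0,0,0],-1]]'

```text
clock: 15.52
position: [529.0, 330.8, 10.9]
ee_rot: [0.0, 0.824, 0.566, 0.0]
contact_force: [0.4, 0.4, -0.4]
grip_width: 0.636
grasp_force: 44.4
```

Request:
jog_arm --steps '[[[0,0,-0.015],[0,0,0],-1],[[0,0,-0.03],[0,0,0],-1],[[0,0,-0.03],[0,0,0],-1]]'

```text
clock: 15.77
position: [528.9, 330.6, 9.6]
ee_rot: [0.0, 0.824, 0.566, 0.0]
contact_force: [-0.6, -0.3, -0.4]
grip_width: 0.636
grasp_force: 44.4
```

Request:
jog_arm --steps '[[[0,0,-0.015],[0,0,0],-1],[[0,0,-0.03],[0,0,0],-1],[[0,0,-0.04],[0,0,0],-1],[[0,0,-0.04],[0,0,0],-1]]'

```text
clock: 16.1
position: [528.7, 330.5, 7.6]
ee_rot: [0.0, 0.824, 0.566, -0.0]
contact_force: [0.6, -0.1, -1.2]
grip_width: 0.636
grasp_force: 44.4
```

Request:
jog_arm --steps '[[[0,0,-0.015],[0,0,0],-1],[[0,0,-0.025],[0,0,0],-1],[[0,0,-0.025],[0,0,0],-1]]'

```text
clock: 16.35
position: [528.8, 330.6, 6.9]
ee_rot: [0.0, 0.824, 0.566, 0.0]
contact_force: [0.0, -1.0, 2.5]
grip_width: 0.634
grasp_force: 44.6
```

Request:
jog_arm --steps '[[[0,0,0],[0,0,0],0.3],[[0,0,0],[0,0,0],0.35],[[0,0,0],[0,0,0],0.4],[[0,0,0],[0,0,0],0.5],[[0,0,0],[0,0,0],0.6],[[0,0,0],[0,0,0],0.6]]'

```text
clock: 16.85
position: [528.8, 330.6, 6.7]
ee_rot: [0.0, 0.824, 0.566, 0.0]
contact_force: [-0.5, 0.0, -0.2]
grip_width: 0.801
grasp_force: 0.0
```

Request:
jog_arm --steps '[[[0,0,0.1],[0,0,0],0.6],[[0,0,0.3],[0,0,0],0.6],[[0,0,0.6],[0,0,0],0.6],[[0,0,1.0],[0,0,0],0.6],[[0,0,1.7],[0,0,0],0.6],[[0,0,2.5],[0,0,0],0.6],[[0,0,3.3],[0,0,0],0.6],[[0,0,4.1],[0,0,0],0.6],[[0,0,4.9],[0,0,0],0.6],[[0,0,5.4],[0,0,0],0.6],[[0,0,5.4],[0,0,0],0.6],[[0,0,5.4],[0,0,0],0.6]]'

```text
clock: 17.85
position: [529.2, 331.1, 225.3]
ee_rot: [0.0, 0.824, 0.566, 0.002]
contact_force: [-0.1, -1.2, -0.4]
grip_width: 0.797
grasp_force: 0.0
```

```bash
python3 - <<'E'
from cell import optics,readout
import cv2,numpy as np
s=optics.get_image("scene")["color"]
cv2.imwrite("pics/c5.png",np.clip(cv2.resize(s[125:255,160:340],(720,520),interpolation=cv2.INTER_CUBIC)*1.3,0,255).astype(np.uint8))
E
```

```text
(no output)
```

View pics/c5.png

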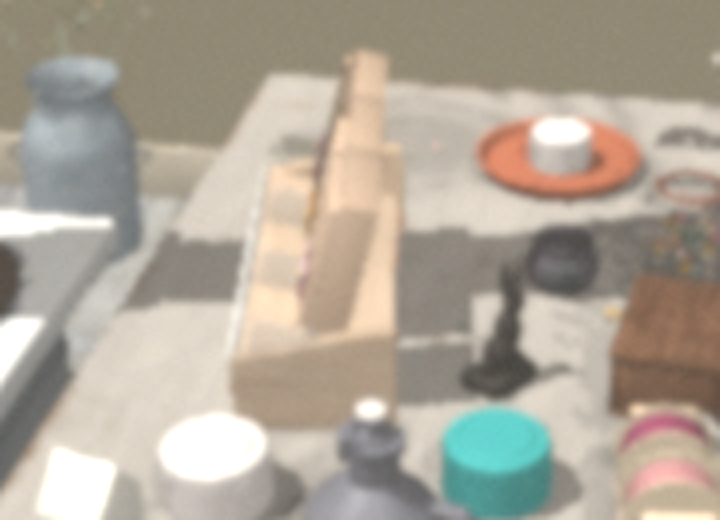

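The cap stands flat in the middle of the saucer, at crop (560,145). The gripper is clear and the ornaments have not moved.

```bash
python3 -c "
from cell import job
print(job.finish_job())"
```

```text
the job is handed in; nothing more can be done
None
```

I handed the job in at about 18 s: the cap is unlocked, lifted off and standing flat in the saucer, the ornaments look undisturbed, and the highest push I read was 15.6 N (limit 22 N); no verdict came back.

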